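Oil and rock a jammed locating block out of its weld jig

ROBOT

A 6-joint arm with a two-finger parallel gripper is mounted at the origin on a cart in front of the work surface, level with it; the furniture and walls round the work are solid. World frame = base frame: x ahead of the robot, y to its left, z up, the work surface at z = 0. Lengths are in m, angles in rad, forces in N, time in s.
With the tool pointing down it reaches from about 0.35 to 0.975 m from the base axis. Payload 17.4 kg.
Tool frame: the origin (TCP) lies at the very end of the fingers, on their centre line; the grasp point (between the pads) lies 19 mm behind it; z points along the fingers, y is the line along which they close (so a half turn about z gives the same grasp; the last joint's range is limited). The gripper opens to 85 mm and grips with 20 to 120 N. Pads are 22 mm wide; open, the fingers measure 114 mm over their backs; the gripper's body (76 mm by 85 mm) begins 54 mm behind the grasp point. The pads swing forward as they close: fully open they stand 13 mm farther back than shut.
Start: joints at [-0.038, 0.116, 1.442, -0, 1.584, -0.038], TCP at [0.675, -0, 0.231] pointing down, gripper open.
Joint ranges: [-2.83, 2.83], [-0.83, 2.19], [0.07, 2.5], [-1.14, 4.28], [0.01, 3], [-2.97, 2.97]. Speed limits (rad/s): [1.89, 1.89, 2.22, 3.14, 3.14, 3.14].

INTERFACE

Orientations are given as a unit quaternion [x, y, z, w].
In Python, from workcell import bot, viewer, telemetry gives the robot as it stands (bot), with the cameras (viewer) and the readings (telemetry).
- The arm moves only by the tool step_hand, called after "Request:" in YAML: its name, and indented under it one key for each argument. Schema: {"type":"object","properties":{"ticks":{"type":"object","properties":{"sx":{"type":"array","items":{"type":"number"},"minItems":1,"maxItems":5},"sy":{"type":"array","items":{"type":"number"},"minItems":1,"maxItems":5},"sz":{"type":"array","items":{"type":"number"},"minItems":1,"maxItems":5},"twist":{"type":"array","items":{"type":"number"},"minItems":1,"maxItems":5},"jaw":{"type":"array","items":{"type":"number"},"minItems":1,"maxItems":5}},"additionalProperties":false,"required":["sx","sy","sz","twist","jaw"]},"clamp_n":{"type":"number"},"only":{"type":"string"},"quiet":{"type":"boolean"},"lines":{"type":"string"}},"required":["ticks"],"additionalProperties":false}. ticks is an object with one list for each field, all of the same length, 1 to 5, a row being the entries at one place: sx, sy, sz (the shift in m), twist (a turn about the tool's z in rad), jaw (the finger opening in m); each row is the pose to reach, as a shift and turn from the pose commanded when the call began, along the tool's axes at that moment; what a row does not reach only later rows make up. A row lasts 1/12 s, in which the tool goes at most 0.0417 m and 0.125 rad, less where a joint would pass 70% of its speed; a pose out of reach is approached as far as the arm can. The fingers move at their own pace and stop on an object; clamp_n is the grip in N (left out, the last holds). Time passes only in rows, so rows that do not move let the fingers close. The tool returns the time, the measured TCP pose, the force, the opening and the grip force at its end. only (a regular expression) keeps the lines of the reply that match it, lines (a string "A,B") keeps lines A to B, and quiet returns only ok. Input that does not fit is refused with a message, and nothing moves.
- telemetry.observe(): the state, without advancing time (a new reading comes with each control period).
- viewer.read_camera(name): name is "scene" or "side" or "wrist"; returns the picture (384x512x3 uint8, blue, green, red); there is no depth.
- viewer.camera_params(name): a dict with "vertical_fov" (degrees; the focal length in pixels is half the picture's height over the tangent of half this angle, whatever the lens; pixels are square), "cx", "cy" (the principal point, pixels), "eye" and "attitude" of the camera in the world. Camera axes: x right, y up, looking along -z (the intrinsics and any distortion apply to the point x, -y, -z); pixel columns grow to the right and rows downward; lengths in m; the calibration is good to about 2 mm. A picture is of the moment at which its call begins: read the wrist's pose just before it. camera_params takes no time and is no camera call; for the wrist camera it gives the pose at the moment of the call.
- bot.sign_off(): hands the job in; it is judged then, once.
The state is a dict: "time_s": time; "joints": joint angles; "dq": joint speeds; "joint_torque": joint torques, N m; "eef_pos": TCP position; "eef_rot": TCP orientation; "ft_force": force on the tool from outside, world axes, zero at the start; "ft_torque": the same for the moment, N m; "grip_width": finger opening in m; "finger_force": force on a finger pad.
Only numpy, scipy, OpenCV 4.12 (cv2) and the standard library are available. Lean on these libraries where they do the work, as an engineer would, in place of code of your own. Each camera call takes 0.05 s, during which the arm holds its last target. There are 200 camera calls.

TASK

The yellow-headed locating block has jammed in the weld jig. First press the oil can's white spray cap fully down and let it spring back up; only then grip the block by its head and rock it to one side and to the other until both brass jaws have been pushed back and it frees, without wrenching it. Lift it straight out and finish still holding it upright in the gripper just clear above its nest (its foot no more than about five centimetres above the jaw posts), touching nothing else, and leave the other things on the table alone.

Things in the scene. Friction and masses are not known exactly. Their poses are not given: they have to be found in the camera images.
- jig: The weld jig, fixed to the table: dark steel plate 225 x 116 x 8 mm. Origin: on the table, below the nest's centre; z up; x from the nest towards the oil can; y along the line of the jaws. Plate x -62 to 163, y -58 to 58 mm. Two blue jaw posts at y +-28 to +-44, x -16 to 16, top at z 66. Red oil can, 54 mm across, shoulder up to z 100, clamped upright at x 118, y 0.
- locator: The jammed locating block, steel, 0.28 to 0.52 kg, 40 (x) by 20 (y) mm, 127 mm tall. Origin: bottom centre of its foot; z up along it; axes parallel to the jig's when seated, origin then 8 mm above the jig's. Its foot is a 20 mm round along x, axis 10 mm above the origin: in the nest it rocks about that axis, to +y and -y, with some 1 mm of play. 10 to 42 mm up it is 20 mm wide.
- locator_head (a point): Centre of the block's yellow head, 89 mm above the block's origin: the place to grip, 40 (x) by 20 (y) mm, from 63 to 115 mm up, by either pair of faces. A steel dowel 13 mm across stands on it up to 127 mm.
- jaw_left (a joint): Brass jaw on the jig's +y side, 14 mm wide, z 53 to 63 mm of the jig. In m: 0 = as found, tip 5.8 mm from the centre line, at the waist; grows as it is pushed outwards, stop at 0.013. Stiff (6 N), stays where pushed; from 0.0045 up it clears the block. Rocking the block 0.18 to 0.21 rad towards +y pushes it back 6 to 8 mm; at about 0.3 rad it meets its stop.
- jaw_right (a joint): The same jaw on the jig's -y side: grows as it is pushed outwards (to -y) by rocking the block towards -y.
- cap (a joint): Spray cap of the oil can, in m: 0 = up, 0.006 = fully down (counts as pressed above 0.004, as back up below 0.0015). Sprung: it starts to move at 4 N and needs about 7 N to be fully down.
- cap_top (a point): Centre of the top face of the white spray cap, 32 mm across, 123 mm above the table when up; a thin red spout points from it towards the block.
- tip_tin: Bystander: round grey tin 65 mm across, 31 mm high, loose; origin at the centre of its underside.
- coupling_nut: Bystander: steel hexagonal coupling nut about 30 mm, loose; origin at the centre of its underside.
- slag_cup: Bystander: dark round steel cup 100 mm across, 45 mm high, loose, to the right behind the jig; origin at the centre of its underside.
- weld_magnet: Bystander: dark triangular welding magnet 70 x 90 x 16 mm, loose; origin at the centre of its underside.
- nest_floor (a point): Centre of the nest's floor, 8 mm above the jig's origin. The nest is a pocket 42.4 (jig x) by 22.4 (jig y) mm with steel walls 12 mm high; the block's foot stands in it.
- locator_waist (a point): Centre of the block's waist, 52.5 mm above its origin: from 42 to 63 mm up the block is only 11 mm wide in y. The jaws reach into it, 3 mm above the shoulders of the 20 mm wide lower part, so the block cannot be pulled straight up until both jaws are back.

How it is judged:
By the outcome, as a careful person would: the job done as asked, in the order asked, and still so for the second after the job is handed in, while the arm keeps its last pose, push and grip.
It also fails if it takes over 51 s, if anything falls off the work surface, if the arm or the gripper's body presses on something with over 40 N, if the wrist force passes 120 N, or if a joint passes its speed limit or range.

## Working session

There is one attempt and no reset: what is moved stays moved. The work goes in short steps, Python scripts to look and compute and a tool call to move; the robot and the scene stay as the last step left them, time stands still between calls to the robot, and variables do not carry over. Pictures are saved under pics/ and viewed, at most 10 in all, crops included, and the job is handed in when it is done.

```bash
ls; mkdir -p pics; python3 - <<'E'
from workcell import bot, viewer, telemetry
import cv2
print(telemetry.observe())
for n in ("scene","side","wrist"):
    print(n,viewer.camera_params(n)); cv2.imwrite(f"pics/{n}0.png",viewer.read_camera(n))
a=[cv2.imread(f"pics/{n}0.png") for n in("scene","side")]
E
```

```text
pics
workcell.py
{'time_s': 0.0, 'joints': array([-3.77547506e-02,  1.16434593e-01,  1.44227244e+00,  1.96088051e-05,
        1.58400906e+00, -3.78189421e-02]), 'dq': array([-0.00036196, -0.00049772, -0.00099551,  0.00105248, -0.00122332,
       -0.00068482]), 'joint_torque': array([-3.01628024e-03, -7.32023120e+01, -6.32483125e+01, -3.67824050e-04,
        6.55109907e-03, -4.52531231e-05]), 'eef_pos': array([6.74799577e-01, 3.48674360e-05, 2.30592377e-01]), 'eef_rot': array([ 7.07083886e-01,  7.07129452e-01, -3.74717586e-04, -4.18582483e-04]), 'ft_force': array([ 0.26600247, -0.07825225,  0.31337411]), 'ft_torque': array([ 0.01372138, -0.00583552,  0.02124519]), 'finger_force': 0.0, 'grip_width': 0.08529971168636243}
scene {'vertical_fov': 51.59573940783713, 'cx': 257.74225777805606, 'cy': 188.0479586821314, 'eye': array([-0.15429957, -0.65397013,  0.57355558]), 'attitude': array([ 0.47544923, -0.20789714, -0.3523021 ,  0.77885174])}
side {'vertical_fov': 55.22638651528321, 'cx': 255.33148325306678, 'cy': 193.1892282186804, 'eye': array([0.10617909, 0.87625945, 0.65799892]), 'attitude': array([-0.11534048,  0.49196308,  0.84337398, -0.18272723])}
wrist {'vertical_fov': 60.57131938095147, 'cx': 250.71833470758065, 'cy': 185.19036325523874, 'eye': array([0.67478518, 0.0816993 , 0.37355319]), 'attitude': array([-1.60943011e-01,  7.44961545e-04,  4.89998616e-04,  9.86963298e-01])}
```

View pics/scene0.png

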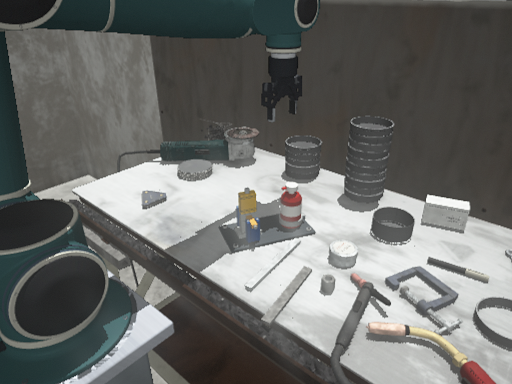

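View pics/side0.png

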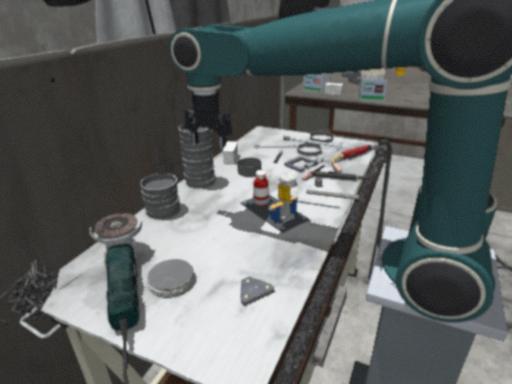

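View pics/wrist0.png

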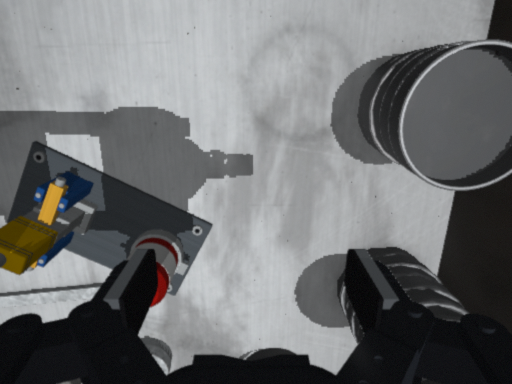

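The scene picture shows the jig at about (265,230), with the yellow head at (247,200) and the cap at (292,187). In the side picture the head is at (285,188) and the cap at (262,175). The wrist picture shows plate corners at (37,142), (212,225) and (175,295), with the can at about (158,265). I'll get a rough jig pose from these.

```bash
cat > h.py <<'E'
import numpy as np
from scipy.spatial.transform import Rotation as R
def ray(p,uv):
    f=192/np.tan(np.radians(p["vertical_fov"])/2)
    d=R.from_quat(p["attitude"]).apply([(uv[0]-p["cx"])/f,-(uv[1]-p["cy"])/f,-1])
    return np.array(p["eye"]),d/np.linalg.norm(d)
def plane(p,uv,z):
    e,d=ray(p,uv); return e+d*(z-e[2])/d[2]
def pix(p,X):
    f=192/np.tan(np.radians(p["vertical_fov"])/2)
    c=R.from_quat(p["attitude"]).inv().apply(np.array(X)-p["eye"])
    return np.array([p["cx"]-f*c[0]/c[2],p["cy"]+f*c[1]/c[2]])
def tri(obs):
    A=np.zeros((3,3));b=np.zeros(3)
    for p,uv in obs:
        e,d=ray(p,uv);M=np.eye(3)-np.outer(d,d);A+=M;b+=M@e
    X=np.linalg.solve(A,b); return X,[np.round(pix(p,X)-uv,1) for p,uv in obs]
E
python3 - <<'E'
from h import *
from workcell import bot, viewer, telemetry
w,s,d=[viewer.camera_params(n) for n in("wrist","scene","side")]
for uv in [(37,142),(212,225),(175,295)]: print(plane(w,uv,.008))
print(tri([(s,(247,200)),(d,(285,188))]),tri([(s,(292,187)),(d,(262,174))]))
E
```

```text
[0.43395186 0.01011902 0.008     ]
[ 0.62703478 -0.09221323  0.008     ]
[ 0.57440463 -0.19396157  0.008     ]
(array([ 0.45273556, -0.07337979,  0.10730942]), [array([ 0.7, -1. ]), array([0.5, 0.8])]) (array([ 0.55762724, -0.12652847,  0.11532141]), [array([-0.3,  0.4]), array([-0.2, -0.3])])
```

Request:
step_hand:
  ticks: {"sx":[-0.031,-0.062,-0.093,-0.124,-0.154],"sy":[-0.039,-0.078,-0.117,-0.156,-0.1965],"sz":[0,0,0,0,0],"twist":[0.12,0.24,0.36,0.48,0.48],"jaw":[0.085,0.085,0.085,0.085,0.085]}

```text
time_s: 0.57
eef_pos: [0.5097, -0.1297, 0.2309]
eef_rot: [0.857, 0.515, -0.0, -0.0]
ft_force: [0.6, 0.1, 0.2]
grip_width: 0.0851
finger_force: 0.0
```

Request:
step_hand:
  ticks: {"sx":[0,0],"sy":[0,0],"sz":[0,0],"twist":[0,0],"jaw":[0.085,0.085]}

```text
time_s: 0.73
eef_pos: [0.5103, -0.13, 0.2318]
eef_rot: [0.856, 0.518, 0.0, 0.0]
ft_force: [0.1, 0.5, -0.0]
grip_width: 0.085
finger_force: 0.0
```

```bash
python3 - <<'E'
from workcell import bot, viewer, telemetry
import cv2
from h import *
import pickle
p=viewer.camera_params("wrist");im=viewer.read_camera("wrist");pickle.dump(p,open("w1.pkl","wb"))
o=telemetry.observe();print(o["eef_pos"],o["eef_rot"],np.linalg.norm(o["dq"]));cv2.imwrite("pics/w1.png",im)
E
```

```text
[ 0.51117007 -0.12933821  0.23158538] [8.55189773e-01 5.18314855e-01 3.24059821e-04 2.42586760e-04] 0.044904718864764465
```

View pics/w1.png

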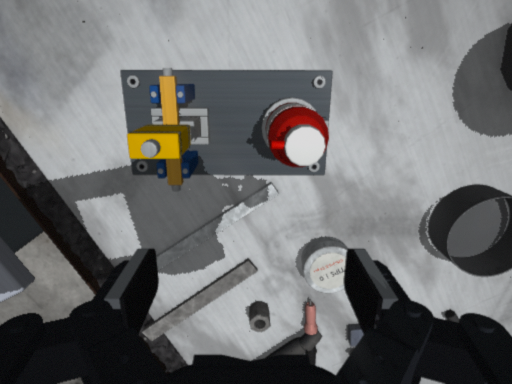

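The picture shows the white cap at about (305,146), the dowel top at (150,149) and the head top spanning (130–180, 126–158). The plate corners are at (122,70), (332,70) and (325,176), and the jaws lie along column 170.

```bash
python3 - <<'E'
from h import *
from workcell import bot, viewer, telemetry
import cv2,pickle
p=pickle.load(open("w1.pkl","rb"));im=cv2.imread("pics/w1.png")
m=(cv2.cvtColor(im,cv2.COLOR_BGR2HSV)[...,1]<60)&(im.min(2)>150)
m[:, :270]=0;m[:,340:]=0;m[:118]=0;m[175:]=0
n,l,st,c=cv2.connectedComponentsWithStats(m.astype('uint8'));i=l[146,305];print(st[i],c[i])
cap=plane(p,c[i],.123);print("cap",cap)
dow=plane(p,(150,149),.135);print("dowel",dow)
A,B,C=[plane(p,q,.008) for q in((122,70),(332,70),(325,176))]
print(A,B,C,np.linalg.norm(B-A),np.linalg.norm(C-B),np.arctan2(*(B-A)[1::-1]))
y=np.arctan2(*(B-A)[1::-1])
def nest(y,cor,lx,ly): return cor[:2]-R.from_euler('z',y).as_matrix()[:2,:2]@[lx,ly]
for cor,a,b in((A,-.062,.058),(B,.163,.058),(C,.163,-.058)):print(nest(y,cor,a,b))
print("from cap",nest(y,cap,.118,0), "yaw cap-dowel",np.arctan2(*(cap-dow)[1::-1]),np.linalg.norm((cap-dow)[:2]))
s,d=[viewer.camera_params(n) for n in("scene","side")]
ex,ey=0,0
for n,q in(("scene",s),("side",d)):
    g=cv2.imread(f"pics/{n}0.png"); u,v=(pix(q,dow)).astype(int);print(n,u,v,pix(q,cap))
E
```

```text
[ 285  127   40   39 1206] [304.84991708 145.89303483]
cap [ 0.5610933  -0.12339049  0.123     ]
dowel [ 0.45771046 -0.06918177  0.135     ]
[0.43028948 0.00948341 0.008     ] [ 0.62623381 -0.09290579  0.008     ] [ 0.57310999 -0.19673621  0.008     ] 0.22108308364870327 0.11663145720925515 -0.481518364105191
[ 0.45837836 -0.07063535]
[ 0.45490682 -0.06882133]
[ 0.45550555 -0.06984179]
from cap [ 0.45651076 -0.06874169] yaw cap-dowel -0.4829367722160589 0.116733016996422
scene 247 187 [291.66642922 183.86241992]
side 283 181 [260.45395384 171.79125505]
```

Request:
step_hand:
  ticks: {"sx":[0.014,0.028,0.028,0.028,0.028],"sy":[0.02,0.0416,0.0416,0.0416,0.0416],"sz":[0,0.02,0.06,0.08,0.08],"twist":[0,0,0,0,0],"jaw":[0,0,0,0,0]}

```text
time_s: 1.2
eef_pos: [0.5603, -0.1218, 0.1455]
eef_rot: [0.854, 0.519, -0.003, -0.003]
ft_force: [-0.6, 1.1, -0.0]
grip_width: 0.0248
finger_force: 0.0
```

Request:
step_hand:
  ticks: {"sx":[0,0,0,0,0],"sy":[0,0,0,0,0],"sz":[0,0,0,0,0],"twist":[0,0,0,0,0],"jaw":[0,0,0,0,0]}

```text
time_s: 1.62
eef_pos: [0.5616, -0.1234, 0.1526]
eef_rot: [0.855, 0.519, 0.001, 0.001]
ft_force: [0.1, 0.3, -0.1]
grip_width: -0.0004
finger_force: 0.0
```

```bash
python3 - <<'E'
from workcell import bot, viewer, telemetry
o=telemetry.observe();print(o["eef_pos"],o["eef_rot"],o["ft_force"])
E
```

```text
[ 0.56159674 -0.1234214   0.15260969] [8.54928116e-01 5.18745690e-01 6.44189476e-04 6.41700534e-04] [ 0.05578524  0.28955343 -0.08424491]
```

Request:
step_hand:
  ticks: {"sx":[0,0,0,0,0],"sy":[0,0,0,0,0],"sz":[0.012,0.022,0.028,0.030,0.032],"twist":[0,0,0,0,0],"jaw":[0,0,0,0,0]}

```text
time_s: 2.03
eef_pos: [0.5608, -0.1233, 0.1188]
eef_rot: [0.855, 0.519, -0.0, -0.0]
ft_force: [-5.3, 1.6, 6.0]
grip_width: -0.0001
finger_force: 2.9
```

Request:
step_hand:
  ticks: {"sx":[0,0,0,0],"sy":[0,0,0,0],"sz":[0.001,0.002,0.003,0.003],"twist":[0,0,0,0],"jaw":[0,0,0,0]}

```text
time_s: 2.37
eef_pos: [0.561, -0.1233, 0.117]
eef_rot: [0.855, 0.519, -0.0, -0.0]
ft_force: [-5.4, 0.2, 9.1]
grip_width: -0.0001
finger_force: 4.8
```

Request:
step_hand:
  ticks: {"sx":[0,0,0],"sy":[0,0,0],"sz":[0.001,0.0015,0.0015],"twist":[0,0,0],"jaw":[0,0,0]}

```text
time_s: 2.62
eef_pos: [0.5611, -0.1234, 0.1169]
eef_rot: [0.855, 0.519, 0.0, 0.0]
ft_force: [-12.7, 2.6, 22.6]
grip_width: -0.0001
finger_force: 11.4
```

Request:
step_hand:
  ticks: {"sx":[0,0,0,0,0],"sy":[0,0,0,0,0],"sz":[-0.006,-0.02,-0.05,-0.085,-0.12],"twist":[0,0,0,0,0],"jaw":[0,0,0,0,0]}

```text
time_s: 3.03
eef_pos: [0.5608, -0.1232, 0.2364]
eef_rot: [0.855, 0.519, -0.0, -0.0]
ft_force: [0.7, 0.3, 1.0]
grip_width: -0.0
finger_force: 0.0
```

Request:
step_hand:
  ticks: {"sx":[0,0,0],"sy":[0,0,0],"sz":[0,0,0],"twist":[0,0,0],"jaw":[0.06,0.06,0.06]}

```text
time_s: 3.28
eef_pos: [0.5611, -0.1233, 0.2345]
eef_rot: [0.855, 0.519, -0.0, -0.0]
ft_force: [0.4, 0.7, -0.1]
grip_width: 0.0357
finger_force: 0.0
```

```bash
python3 - <<'E'
from workcell import bot, viewer, telemetry
import cv2
from h import *
o=telemetry.observe();print(o["eef_pos"],o["eef_rot"],o["ft_force"])
cv2.imwrite("pics/w2.png",viewer.read_camera("wrist"))
M=R.from_quat(o["eef_rot"]).as_matrix()
print(M.T@(np.array([.4565,-.0695,.078])-o["eef_pos"]), np.arctan2(M[1,1],M[0,1]))
E
```

```text
[ 0.56109606 -0.12329765  0.23453229] [ 8.54922555e-01  5.18755626e-01 -1.05052432e-04 -1.18589992e-04] [ 0.4492503   0.7009677  -0.12824851]
[-0.00057398 -0.11757     0.15656898] -0.48000678618199
```

View pics/w2.png

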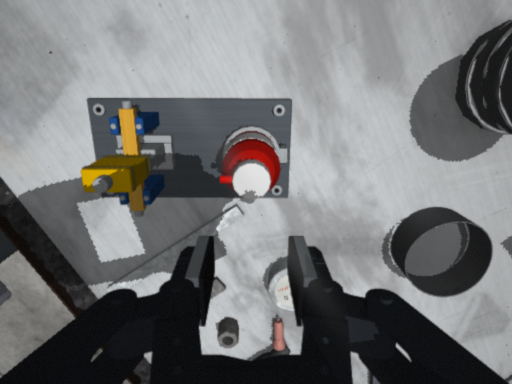

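The cap went down to its stop (22.6 N) and is back up: it shows as a white disc at (252,180), with the head at (118,172). Next I move over the block.

Request:
step_hand:
  ticks: {"sx":[0,0,0,0,0],"sy":[-0.035,-0.07,-0.105,-0.1176,-0.1176],"sz":[0,0,0,0,0.02],"twist":[0,0,0,0,0],"jaw":[0.062,0.062,0.062,0.062,0.062]}

```text
time_s: 3.75
eef_pos: [0.4558, -0.0681, 0.2172]
eef_rot: [0.855, 0.519, 0.002, 0.001]
ft_force: [0.5, -0.7, 1.0]
grip_width: 0.0621
finger_force: 0.0
```

Request:
step_hand:
  ticks: {"sx":[0,0,0,0,0],"sy":[0,0,0,0,0],"sz":[0.03,0.05,0.05,0.05,0.05],"twist":[0,0,0,0,0],"jaw":[0.062,0.062,0.062,0.062,0.062]}

```text
time_s: 4.17
eef_pos: [0.4572, -0.0691, 0.1657]
eef_rot: [0.855, 0.519, 0.0, 0.0]
ft_force: [0.4, 0.4, 1.7]
grip_width: 0.0622
finger_force: 0.0
```

```bash
python3 - <<'E'
from workcell import bot, viewer, telemetry
import cv2
from h import *
o=telemetry.observe();print(o["eef_pos"],o["grip_width"],o["ft_force"])
im=viewer.read_camera("wrist");cv2.imwrite("pics/w3.png",im)
M=R.from_quat(o["eef_rot"]).as_matrix()
print(M.T@(np.array([.4565,-.0695,.076])-o["eef_pos"]), np.arctan2(M[1,1],M[0,1]))
E
```

```text
[ 0.45717216 -0.06911051  0.16573702] 0.0621844325402408 [0.41602307 0.42680788 1.74792459]
[-0.00066284 -0.00044522  0.08973683] -0.48004256207889634
```

View pics/w3.png

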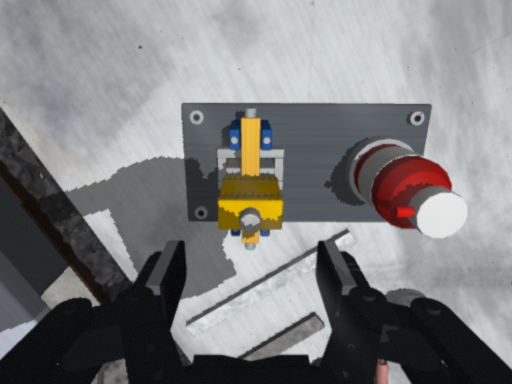

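Head centred at column 250 between the fingers (177 and 325), with the dowel at (250,220). Descending and gripping.

```bash
python3 - <<'E'
from h import *
from workcell import bot, viewer, telemetry
p=viewer.camera_params("wrist");print(plane(p,(250,219),.135))
E
```

```text
[ 0.45810484 -0.06655213  0.135     ]
```

Request:
step_hand:
  ticks: {"sx":[0,0,0,0,0],"sy":[0,0,0,0,0],"sz":[0.03,0.06,0.08,0.0895,0.0895],"twist":[0,0,0,0,0],"jaw":[0.062,0.062,0.062,0.062,0.062]}
  clamp_n: 40

```text
time_s: 4.63
eef_pos: [0.4565, -0.069, 0.0744]
eef_rot: [0.855, 0.519, -0.001, -0.001]
ft_force: [-0.3, 0.1, -0.1]
grip_width: 0.0623
finger_force: 0.0
```

Request:
step_hand:
  ticks: {"sx":[0,0,0,0,0],"sy":[0,0,0,0,0],"sz":[0,0,0,0,0],"twist":[0,0,0,0,0],"jaw":[0.062,0.062,0.05,0.042,0.038]}

```text
time_s: 5.05
eef_pos: [0.4574, -0.0691, 0.0765]
eef_rot: [0.855, 0.519, 0.001, 0.0]
ft_force: [-1.1, 0.4, 6.5]
grip_width: 0.0396
finger_force: 39.3
```

Request:
step_hand:
  ticks: {"sx":[0,0,0,0,0],"sy":[0,0,0,0,0],"sz":[0,0,0,0,0],"twist":[0,0,0,0,0],"jaw":[0.03,0.03,0.03,0.03,0.03]}

```text
time_s: 5.47
eef_pos: [0.4574, -0.0691, 0.0765]
eef_rot: [0.855, 0.519, 0.001, 0.0]
ft_force: [-2.1, 0.3, 6.6]
grip_width: 0.0396
finger_force: 39.3
```

Request:
step_hand:
  ticks: {"sx":[0.002,0.004,0.006,0.008,0.008],"sy":[0,0,0,0,0],"sz":[0,0.0001,0.0002,0.0004,0.0004],"twist":[0,0,0,0,0],"jaw":[0.03,0.03,0.03,0.03,0.03]}

```text
time_s: 5.88
eef_pos: [0.4606, -0.0625, 0.076]
eef_rot: [0.855, 0.519, -0.001, 0.001]
ft_force: [-5.9, -3.5, 9.3]
grip_width: 0.0399
finger_force: 39.9
```

Request:
step_hand:
  ticks: {"sx":[0.002,0.004,0.006,0.0075,0.0075],"sy":[0,0,0,0,0],"sz":[0.0003,0.0006,0.0009,0.0012,0.0012],"twist":[0,0,0,0,0],"jaw":[0.03,0.03,0.03,0.03,0.03]}

```text
time_s: 6.3
eef_pos: [0.4642, -0.0558, 0.0748]
eef_rot: [0.855, 0.519, -0.0, 0.001]
ft_force: [-5.9, -4.7, 8.6]
grip_width: 0.0395
finger_force: 39.9
```

```bash
python3 - <<'E'
from workcell import bot, viewer, telemetry
import cv2
o=telemetry.observe();print(o["eef_pos"],o["ft_force"],o["ft_torque"])
im=viewer.read_camera("wrist");cv2.imwrite("pics/w4.png",im)
E
```

```text
[ 0.46415434 -0.05584726  0.07479262] [-5.86575305 -4.71485737  8.56279631] [-1.07120542  1.24519901  0.02164408]
```

View pics/w4.png

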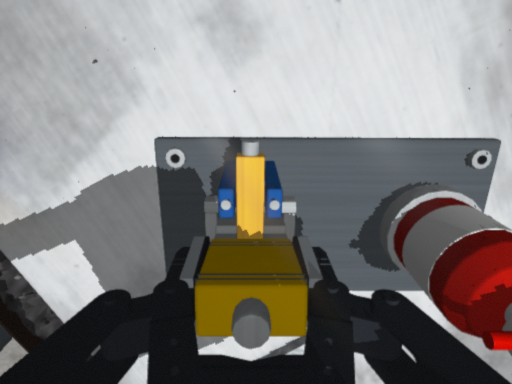

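The block is held between the pads, with its top face at (250,310) and the dowel at (251,320). The +y jaw's outer end is at (250,143). I'll check how far that jaw moved against the earlier picture.

```bash
python3 - <<'E'
from h import *
from workcell import bot, viewer, telemetry
import cv2
p4=viewer.camera_params("wrist");o=telemetry.observe()["eef_pos"]
p3=dict(p4);p3["eye"]=p4["eye"]+np.array([ 0.45717216,-0.06911051,0.16573702])-o
ys=np.array([.463,.886])
for n,p,r in(("w3",p3,range(95,135)),("w4",p4,range(130,170))):
    h=cv2.cvtColor(cv2.imread(f"pics/{n}.png"),cv2.COLOR_BGR2HSV)
    col=[int(np.median(h[v,246:257,1])) for v in r]
    v=next(r[i] for i in range(len(r)) if col[i]>110)   # grey pin -> brass edge
    X=plane(p,(251,v),.063);print(n,v,"jig y of jaw's brass end",(X[:2]-[.4565,-.0695])@ys,col[::3])
for v in(310,318,325):
    X=plane(p4,(251,v),.1335);print(v,(X[:2]-o[:2])@ys)
E
```

```text
w3 118 jig y of jaw's brass end 0.05201820430057712 [8, 7, 7, 30, 23, 9, 10, 7, 185, 186, 185, 184, 186, 185]
w4 157 jig y of jaw's brass end 0.05967755497723391 [4, 4, 9, 19, 9, 9, 9, 9, 9, 180, 181, 180, 179, 179]
310 0.012718544286638865
318 0.009694883662464144
325 0.00700170834970486
```

The +y jaw has moved back about 7.7 mm, so it is clear. Now rocking the other way.

Request:
step_hand:
  ticks: {"sx":[-0.003,-0.006,-0.009,-0.012,-0.0155],"sy":[0,0,0,0,0],"sz":[-0.0006,-0.001,-0.0014,-0.0015,-0.0016],"twist":[0,0,0,0,0],"jaw":[0.03,0.03,0.03,0.03,0.03]}

```text
time_s: 6.77
eef_pos: [0.4574, -0.0686, 0.0759]
eef_rot: [0.855, 0.519, 0.001, -0.0]
ft_force: [4.5, 8.0, 0.9]
grip_width: 0.0398
finger_force: 41.2
```

Request:
step_hand:
  ticks: {"sx":[-0.003,-0.005,-0.007,-0.009,-0.009],"sy":[0,0,0,0,0],"sz":[0,0.0002,0.0003,0.0005,0.0005],"twist":[0,0,0,0,0],"jaw":[0.03,0.03,0.03,0.03,0.03]}

```text
time_s: 7.18
eef_pos: [0.4533, -0.0766, 0.0755]
eef_rot: [0.855, 0.519, 0.001, -0.0]
ft_force: [2.4, 7.5, 2.0]
grip_width: 0.0396
finger_force: 41.4
```

Request:
step_hand:
  ticks: {"sx":[-0.002,-0.004,-0.006,-0.006],"sy":[0,0,0,0],"sz":[0.0003,0.0007,0.001,0.001],"twist":[0,0,0,0],"jaw":[0.03,0.03,0.03,0.03]}

```text
time_s: 7.52
eef_pos: [0.4507, -0.0819, 0.0746]
eef_rot: [0.855, 0.519, 0.001, -0.0]
ft_force: [4.1, 8.1, 3.7]
grip_width: 0.04
finger_force: 41.6
```

```bash
python3 - <<'E'
from workcell import bot, viewer, telemetry
from h import *
import cv2
o=telemetry.observe();print((o["eef_pos"][:2]-[.4574,-.0691])@[.463,.886],o["ft_force"])
im=viewer.read_camera("wrist");s=viewer.read_camera("scene");cv2.imwrite("pics/w5.png",im)
u=s[150:270,190:340];u=cv2.resize(u,None,fx=3,fy=3);cv2.imwrite("pics/c5.png",np.hstack([cv2.resize(im,(480,360)),u[:, :300]]))
E
```

```text
-0.01444438803175287 [4.13643881 8.11262808 3.70322265]
```

View pics/c5.png

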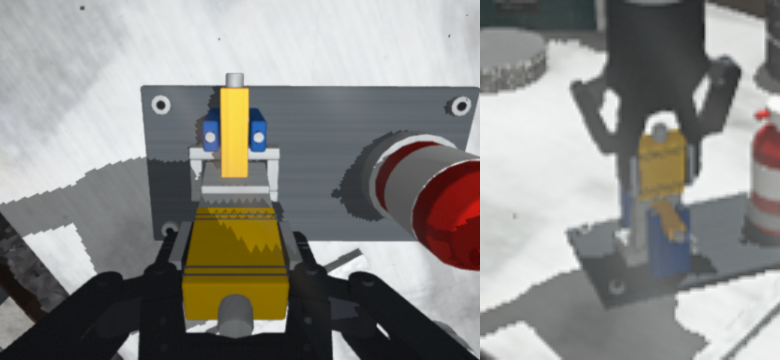

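The block now leans to −y (dowel at (235,315) in the left half), and the −y jaw is sticking out in the scene crop at about (672,220). I'll add 1 mm for margin, return to centre, then test the lift gently.

Request:
step_hand:
  ticks: {"sx":[-0.0012,-0.0012],"sy":[0,0],"sz":[0.0002,0.0002],"twist":[0,0],"jaw":[0.03,0.03]}

```text
time_s: 7.78
eef_pos: [0.4501, -0.0828, 0.0744]
eef_rot: [0.855, 0.519, 0.001, -0.0]
ft_force: [3.8, 6.6, 3.2]
grip_width: 0.0395
finger_force: 41.6
```

```bash
python3 - <<'E'
from workcell import bot, viewer, telemetry
o=telemetry.observe();print((o["eef_pos"][:2]-[.4574,-.0691])@[.463,.886],o["ft_force"])
E
```

```text
-0.01553570299446038 [3.81079736 6.5567223  3.21019063]
```

Request:
step_hand:
  ticks: {"sx":[0.003,0.006,0.009,0.012,0.0162],"sy":[0,0,0,0,0],"sz":[-0.0006,-0.001,-0.0014,-0.0017,-0.0018],"twist":[0,0,0,0,0],"jaw":[0.03,0.03,0.03,0.03,0.03]}

```text
time_s: 8.2
eef_pos: [0.4566, -0.0696, 0.0755]
eef_rot: [0.855, 0.519, -0.001, 0.001]
ft_force: [-3.8, -4.8, 1.2]
grip_width: 0.0399
finger_force: 41.2
```

Request:
step_hand:
  ticks: {"sx":[0,0],"sy":[0,0],"sz":[0,0],"twist":[0,0],"jaw":[0.03,0.03]}

```text
time_s: 8.37
eef_pos: [0.4568, -0.0693, 0.0755]
eef_rot: [0.855, 0.519, -0.0, 0.0]
ft_force: [-1.3, -3.3, 0.4]
grip_width: 0.0394
finger_force: 41.2
```

```bash
python3 - <<'E'
from workcell import bot, viewer, telemetry
o=telemetry.observe();print((o["eef_pos"][:2]-[.4574,-.0691])@[.463,.886],o["ft_force"])
E
```

```text
-0.0004451840037717588 [-1.32299535 -3.3298485   0.35029669]
```

Request:
step_hand:
  ticks: {"sx":[0,0,0,0,0],"sy":[0,0,0,0,0],"sz":[-0.002,-0.004,-0.006,-0.008,-0.008],"twist":[0,0,0,0,0],"jaw":[0.03,0.03,0.03,0.03,0.03]}

```text
time_s: 8.78
eef_pos: [0.4571, -0.0689, 0.0839]
eef_rot: [0.855, 0.519, 0.0, 0.0]
ft_force: [0.5, -0.1, -4.5]
grip_width: 0.0398
finger_force: 41.4
```

Request:
step_hand:
  ticks: {"sx":[0,0,0,0,0],"sy":[0,0,0,0,0],"sz":[-0.012,-0.024,-0.036,-0.048,-0.06],"twist":[0,0,0,0,0],"jaw":[0.03,0.03,0.03,0.03,0.03]}

```text
time_s: 9.2
eef_pos: [0.4571, -0.0691, 0.1453]
eef_rot: [0.855, 0.519, 0.0, 0.0]
ft_force: [-0.4, -1.0, -5.0]
grip_width: 0.0394
finger_force: 41.5
```

Request:
step_hand:
  ticks: {"sx":[0,0,0,0],"sy":[0,0,0,0],"sz":[-0.012,-0.016,-0.016,-0.016],"twist":[0,0,0,0],"jaw":[0.03,0.03,0.03,0.03]}

```text
time_s: 9.53
eef_pos: [0.4569, -0.069, 0.1593]
eef_rot: [0.855, 0.519, -0.0, -0.0]
ft_force: [-0.7, -0.4, -5.1]
grip_width: 0.0394
finger_force: 41.9
```

```bash
python3 - <<'E'
from workcell import bot, viewer, telemetry
import cv2,numpy as np
o=telemetry.observe();print(o["ft_force"])
s=viewer.read_camera("scene")[110:260,190:340];d=viewer.read_camera("side")[110:260,210:360];w=viewer.read_camera("wrist")
cv2.imwrite("pics/c6.png",np.hstack([cv2.resize(s,(400,400)),cv2.resize(d,(400,400))]));cv2.imwrite("pics/w6.png",w)
E
```

```text
[-0.71263802 -0.3748886  -5.07702485]
```

View pics/c6.png

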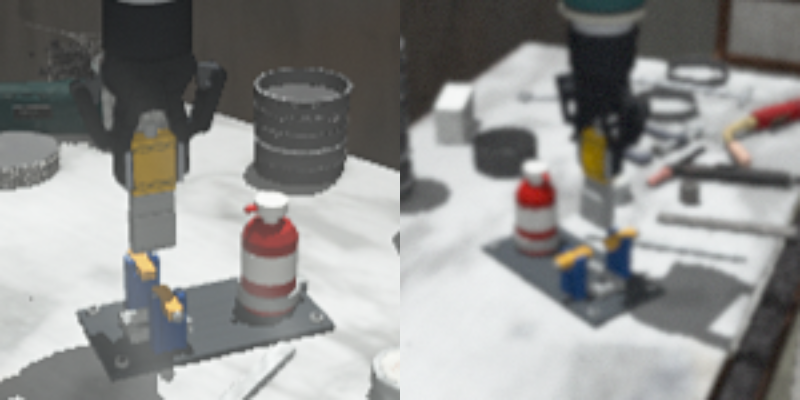

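View pics/w6.png

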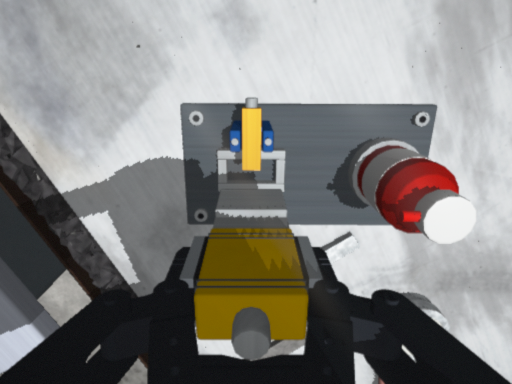

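The block is lifted out over the nest and both jaws are pushed back. In the wrist view the head's top face spans rows 290–339, and the head's lower edge is at about row 232. I'll check its tilt from these edges.

```bash
python3 - <<'E'
from h import *
from workcell import bot, viewer, telemetry
import cv2
p=viewer.camera_params("wrist");o=telemetry.observe();M=R.from_quat(o["eef_rot"]).as_matrix()
for gz in(-.019,-.022,):
  for t in(-.2,-.1,-.05,0,.05,.1,.2):
    c,s=np.cos(t),np.sin(t)
    r=[pix(p,o["eef_pos"]+M@[y*c+h*s,0,gz-(h*c-y*s)])[1] for y,h in((.01,.026),(-.01,.026),(.01,-.026),(.01,-.047),(0,.038))]
    print(gz,t,np.round(r))
for n in("w4","w5","w6"):
  g=cv2.imread(f"pics/{n}.png").astype(int);c=g[:,215:232].mean(1)
  d=np.abs(np.diff(c,axis=0)).sum(1);print(n,[(v,int(d[v])) for v in range(170,360) if d[v]>25])
E
```

```text
-0.019 -0.2 [305. 341. 219. 196. 355.]
-0.019 -0.1 [298. 339. 222. 202. 347.]
-0.019 -0.05 [294. 337. 224. 206. 343.]
-0.019 0 [290. 335. 226. 209. 339.]
-0.019 0.05 [286. 334. 228. 213. 334.]
-0.019 0.1 [282. 331. 230. 217. 329.]
-0.019 0.2 [274. 327. 234. 224. 318.]
-0.022 -0.2 [311. 347. 221. 198. 362.]
-0.022 -0.1 [303. 345. 224. 204. 355.]
-0.022 -0.05 [299. 343. 226. 208. 350.]
-0.022 0 [295. 342. 228. 211. 346.]
-0.022 0.05 [291. 340. 230. 215. 341.]
-0.022 0.1 [287. 338. 232. 219. 336.]
-0.022 0.2 [279. 333. 237. 226. 325.]
w4 [(188, 46), (189, 26), (199, 41), (200, 68), (201, 43), (207, 27), (208, 56), (209, 60), (216, 31), (217, 46), (224, 31), (225, 48), (232, 35), (233, 45), (238, 55), (240, 37), (241, 27), (242, 47), (243, 26), (245, 49), (272, 46), (273, 29), (274, 45), (275, 38), (277, 54), (279, 55), (334, 34), (335, 91), (336, 99), (337, 46), (341, 46), (342, 41), (343, 34), (353, 97), (354, 218), (355, 178), (356, 80)]
w5 [(170, 48), (172, 37), (173, 27), (197, 96), (198, 121), (204, 39), (205, 103), (206, 81), (220, 52), (221, 94), (226, 46), (227, 80), (228, 50), (229, 57), (231, 50), (232, 76), (233, 46), (234, 72), (282, 63), (283, 66), (284, 33), (285, 77), (286, 29), (290, 47), (291, 90), (293, 66), (294, 52), (339, 44), (340, 129), (341, 140), (342, 32), (345, 31), (347, 46), (348, 50), (349, 55), (350, 44), (351, 33), (352, 27), (353, 78), (354, 102), (355, 56), (356, 45)]
w6 [(171, 26), (172, 46), (173, 69), (183, 32), (208, 112), (209, 130), (211, 40), (212, 59), (213, 56), (214, 48), (215, 39), (216, 46), (227, 39), (228, 47), (231, 31), (232, 57), (233, 26), (234, 59), (236, 52), (238, 59), (277, 32), (278, 69), (280, 64), (281, 28), (284, 41), (285, 78), (286, 25), (287, 68), (288, 25), (337, 26), (338, 143), (339, 187), (340, 70), (353, 97), (354, 217), (355, 177), (356, 82)]
```

The shoulder edge sits at row 209 and the head's lower edge at row 228. Both match zero tilt within about 0.02 rad. The foot is about 25 mm above the posts, so I'm handing in.

```bash
python3 -c "
from workcell import bot, viewer, telemetry
print(bot.sign_off())"
```

```text
the job is handed in; nothing more can be done
None
```

I pressed the oil can's cap fully down and let it spring back, then rocked the block to both sides until it came free. I've handed in the job with the block held upright, its foot about 25 mm above the jaw posts.

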